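# Shut the inspection box and hang the probe in its guide ring

### The arm

A 6-joint arm with a two-finger parallel gripper is mounted at the origin on the work surface. World frame = base frame: x ahead of the robot, y to its left, z up, the work surface at z = 0. Lengths are in m, angles in rad, forces in N, time in s.
With the tool pointing down it reaches from about 0.4 to 0.825 m from the base axis. Payload 7 kg.
Tool frame: the origin (TCP) lies on the centre line of the jaws, within the pads' length; the fingertips stand 22 mm ahead of it and the grasp point (between the pads) lies 3 mm ahead of it (arm.tcp_to_tips is the distance from the TCP to the fingertips, in m); z points along the fingers, y is the line along which they close (so a half turn about z gives the same grasp; the last joint's range is limited). The gripper opens to 88 mm and grips with 3 to 60 N. Pads are 19 mm wide; open, the fingers measure 130 mm over their backs; the gripper's body (78 mm by 193 mm) begins 47 mm behind the grasp point.
Start: joints at [-0.839, 0.359, 0.012, 0, -1.224, -0.288], TCP at [0.29, -0.61, 0.249] pointing down, gripper open.
Joint ranges: [-3.07, 3.07], [-1.43, 2.12], [-1.02, 1.25], [-3.03, 1.67], [-3.05, -0], [-3.03, 3.03]. Speed limits (rad/s): [2.39, 2.39, 3.01, 3.14, 3.14, 3.14].

### API

Orientations are given as [roll, pitch, yaw] about the fixed x, y, z axes, in that order (R = Rz(yaw) Ry(pitch) Rx(roll)).
In Python, from station import arm gives the robot as it stands.
- The arm moves only by the tool jog_arm, never from a script. Its argument "targets" is a list of rows, each an object of numbers: "dx", "dy", "dz": the shift along the tool's x, y, z in mm; "rx", "ry", "rz": the turn, a rotation vector about the tool's x, y, z in rad; "gripper": the closure, from 0 (fully open) to 1 (shut). In form: [{"dx": .., "dy": .., "dz": .., "rx": .., "ry": .., "rz": .., "gripper": ..}, ...]. A call has exactly 8 rows; each row is the pose to reach, as a shift and turn from the pose commanded when the call began, along the tool's axes at that moment; what a row does not reach only later rows make up. A row lasts 1/12 s, in which the tool goes at most 41.7 mm and 7.16 degrees, less where a joint would pass 70% of its speed; a pose out of reach is approached as far as the arm can. A call with a gripper value outside its range is refused whole. The fingers move at their own pace and stop on an object; "force" is the grip in N (left out, the last holds). Time passes only in rows, so rows that repeat a pose let the fingers close, or fill a call up. It gives the time, the measured TCP pose, the force, the opening and the grip force at its end, in the units of the state.
- arm.get_state(): the state, without advancing time (a new reading comes with each control period).
- arm.grab_frame(name): name is "scene" or "top"; returns a dict with "frame" (420x560x3 uint8, red, green, blue), "z_map" (420x560 float32, m along the optical axis (not along the pixel's ray), 0 where there is no reading), "fx", "fy", "cx", "cy" (pixels), "distortion" ([k1, k2, p1, p2, k3] as OpenCV has them; the pictures are not rectified), "view" (4x4, takes a point from world to camera coordinates). Camera axes: x right, y down, z forward; pixel columns grow to the right and rows downward; lengths in m; the calibration is good to about 2 mm. A picture is of the moment at which its call begins.
- arm.job_done(): hands the job in; it is judged then, once.
The state is a dict: "t": time; "q": joint angles; "qd": joint speeds; "joint_efforts": joint torques, N m; "eef_pos": TCP position; "ee_rot": TCP orientation; "force": force on the tool from outside, world axes, zero at the start; "moment": the same for the moment, N m; "width": finger opening in m; "gripper_force": force on a finger pad.
Only numpy, scipy, OpenCV 4.12 (cv2) and the standard library are available. Lean on these libraries where they do the work, as an engineer would, in place of code of your own. Each camera call takes 0.05 s, during which the arm holds its last target. There are 200 camera calls.

### The job

Gently push the hinged lid of the blue inspection box fully shut, then take the probe by its black handle out of its wooden stand and lower its stem through the red guide ring on the lid until the yellow band is level with the top of the ring. The probe must never touch the lid, its ring or the box: finish while still holding it there, upright, still and in the middle of the hole. Leave the lid shut and everything else on the bench where it is.

Things in the scene. Friction and masses are not known exactly. Their poses are not given: they have to be found in the camera images.
- lid (a joint): hinge angle of the aluminium lid: 0 fully shut (level), growing as it opens upward, at most 1.7; starts at 0.6 to 1.1. Stiff hinge (0.5 N m friction, lid 0.35 kg): it stays where it is left and must be pushed right down, a few N at the front edge. At angle a, a lid point r from the hinge lies (-r cos a, +r sin a) from it along the box's x and z; an open lid's upper face looks away from the robot
- box: blue steel box fixed to the bench, 150 x 150 mm, 110 mm high, walls 6 mm, open under the lid; a brass part on its floor reaches 40 mm above the bench. Origin: centre of its underside; z up, +x to the hinge side, -x to the lid's free edge (robot's side), yaw up to 0.3 rad. It stands left or right on the bench, the stand on the other side
- lid_hinge (a point): middle of the lid's hinge line, at the box's far top edge: 75 mm along the box's +x from its centre, 110.5 mm above the bench. Axes turn with the lid: -x runs from the hinge to the free edge along the lid's underside, y along the hinge, z out of the upper face
- lid_tab (a point): middle of the upper face of the black tab on the lid's free edge, 160 mm from the hinge and 8 mm above the lid's underside; tab 30 x 50 x 8 mm, flush with the 150 x 150 x 8 mm lid, overlapping its last 5 mm and running 25 mm beyond. Push here or on the bare lid between tab and ring. Axes as lid_hinge
- guide (a point): centre of the top of the red guide ring in the middle of the lid, 75 mm from the hinge; ring 44 mm across, standing 14 mm above the lid's upper face; bore 28 mm in diameter, 22 mm deep, straight through ring and lid. z: bore axis, pointing out. With the lid shut it is above the box's centre, 132.5 mm above the bench
- stand: light wooden block, 70 x 70 mm, 115 mm high, fixed to the bench, with an upright 16 mm hole right through its middle in which the probe's stem hangs. Origin at the centre of its underside; z up. It stands on the side of the bench where the box is not
- probe_grip (a point): centre of the black probe handle, 26 x 26 mm square, 60 mm high; its foot (orange stripe) rests on the stand's top, so this centre starts 145 mm above the bench. z up along the probe, x and y square to the handle's flats. The whole probe is 165 mm long and weighs 100 to 200 g
- probe_band (a point): centre of the yellow band on the probe's stem, on its axis, 85 mm below probe_grip and 50 mm above the tip; the band is 16 mm long. Same axes as probe_grip
- probe_tip (a point): lower end of the probe's steel stem, on its axis, 135 mm below probe_grip; the stem is 10 mm thick and stands 105 mm out of the handle. In the stand the tip is 10 mm above the bench
- laptop: open aluminium laptop, 220 x 310 mm, screen about 215 mm high, bystander; origin at the centre of its underside
- jug: terracotta mug, 90 mm across, 100 mm high, bystander; origin at the centre of its underside
- jar: glass jar with a green cap, 68 mm across, 90 mm high, bystander; origin at the centre of its underside
- hammer: hammer lying on the bench, bystander; origin on its underside
- marker_green: black marker pen with a green cap, 135 mm long, 14 mm thick, lying, bystander; origin at its middle, on the bench
- marker_red: black marker pen with a red cap, 135 mm long, 14 mm thick, lying, bystander; origin at its middle, on the bench
- casting: dark steel casting, a 76 mm disc with a boss and a lug, 47 mm high, bystander; origin at the centre of its underside
Not all that is in view belongs to the job. What is shaped like the part that bears probe_grip but green or pink is not meant.

How it is judged:
On the way, in this order (a step that is already met when the one before it is completed fails the run):
1. the lid is shut (value of joint lid below 0.035 rad), for 0.2 s.
2. the probe is out of its stand and upright, its tip above the guide ring, the lid still shut (value of joint lid below 0.035 rad and height (world z) of probe_tip above 0.135 m and angle between probe_tip's own z axis and vertical below 0.3 rad), for 0.1 s.
At the end, for the whole second after the job is handed in: Lid shut (within 0.035 rad); the gripper alone holds the probe, still, within 0.1 rad of upright, tip and band within 6 mm of the bore axis, band centre within 12 mm of the height of the ring's top; probe and robot touch neither lid nor box (value of joint lid below 0.035 rad and horizontal distance between each of probe_tip, probe_band and guide below 0.006 m and z of probe_band in the frame of guide between -0.012 and 0.012 m and angle between probe_tip's own z axis and vertical below 0.1 rad and linear speed of probe below 0.02 m/s and contact force between probe and the fingers above 1 N and contact force between probe and box below 0.1 N and contact force between each of the arm, the fingers and box below 0.5 N); the arm keeps its last pose, push and grip.
It fails at once if the probe touches the lid, its guide ring, or the box (contact force between probe and box above 0.2 N).
It fails at once if the lid is slammed (faster than 2.5 rad/s) (velocity of joint lid below -2.5 rad/s).
It fails at once if another thing on the bench is disturbed (moved more than 30 mm) (distance of any of laptop, jug, jar, hammer, marker_green, marker_red, casting from where it was at the start of the episode above 0.03 m).
It also fails if it takes over 64 s, if anything falls off the work surface, if the arm or the gripper's body presses on something with over 40 N, if the wrist force passes 120 N, or if a joint passes its speed limit or range.

## Working session

There is one attempt and no reset: what is moved stays moved. The work goes in short steps, Python scripts to look and compute and a tool call to move; the robot and the scene stay as the last step left them, time stands still between calls to the robot, and variables do not carry over. Pictures are saved under pics/ and viewed, at most 10 in all, crops included, and the job is handed in when it is done.

Besides the shell and the picture viewer there is one more tool, called after "Request:" as name(argument=value, ...) on one line, values as JSON. jog_arm: Moves the arm, as the interface text tells. Its arguments: {"type":"object","properties":{"targets":{"type":"array","items":{"type":"object","properties":{"dx":{"type":"number"},"dy":{"type":"number"},"dz":{"type":"number"},"rx":{"type":"number"},"ry":{"type":"number"},"rz":{"type":"number"},"gripper":{"type":"number"}}}},"force":{"type":"number"}},"required":["targets"]}

```bash
mkdir -p pics
cat > h.py <<'E'
import numpy as np,cv2
from station import arm
def cloud(f):
    h,w=f["z_map"].shape
    K=np.array([[f["fx"],0,f["cx"]],[0,f["fy"],f["cy"]],[0,0,1.]])
    u,v=np.meshgrid(np.arange(w),np.arange(h))
    n=cv2.undistortPoints(np.stack([u,v],-1).reshape(-1,1,2).astype(float),K,np.array(f["distortion"],float)).reshape(h,w,2)
    z=f["z_map"]
    pc=np.dstack([n[...,0]*z,n[...,1]*z,z])
    T=np.linalg.inv(np.array(f["view"]))
    P=pc@T[:3,:3].T+T[:3,3]
    P[z==0]=np.nan
    return P
E
python3 - <<'E'
from h import *
for n in("scene","top"):
    f=arm.grab_frame(n); cv2.imwrite(f"pics/{n}0.png",f["frame"][...,::-1])
    P=cloud(f); np.savez(f"pics/{n}0.npz",P=P,rgb=f["frame"]); print(n,np.linalg.inv(f["view"])[:3].round(3).tolist(),f["fx"],f["cx"],f["cy"],f["distortion"])
print(arm.get_state())
E
```

```text
scene [[0.564, 0.523, -0.639, 1.377], [0.825, -0.336, 0.454, -0.618], [0.022, -0.783, -0.621, 0.91]] 413.51191208379146 277.65274271672735 215.77189895454325 [-0.06046432  0.          0.          0.          0.        ]
top [[0.015, -0.997, 0.075, 0.436], [-1.0, -0.014, 0.002, -0.019], [-0.001, -0.075, -0.997, 1.672]] 545.9031639490628 287.0643819324107 202.71935758717973 [-0.18661888  0.          0.          0.          0.        ]
{'t': 0.1, 'q': array([-8.38913515e-01,  3.59290825e-01,  1.11380518e-02, -3.51005709e-04,
       -1.22409375e+00, -2.88058855e-01]), 'qd': array([ 9.51634912e-05, -6.45528595e-05,  2.13210482e-03,  1.10780816e-03,
        2.34612078e-04, -7.73503526e-04]), 'joint_efforts': array([-1.29385502e-03, -5.84163022e+01,  2.93754208e+01,  7.01567754e+00,
        1.01574478e-02, -6.39050882e-05]), 'eef_pos': array([ 0.28962578, -0.60924363,  0.24771909]), 'ee_rot': array([ 3.14010845e+00, -9.56423453e-05, -2.69788814e+00]), 'force': array([ 1.10505859,  0.35147114, -0.61792184]), 'moment': array([-0.04149266, -0.00426895, -0.03139534]), 'gripper_force': 0.0, 'width': 0.0878419940877286}
```

View pics/scene0.png

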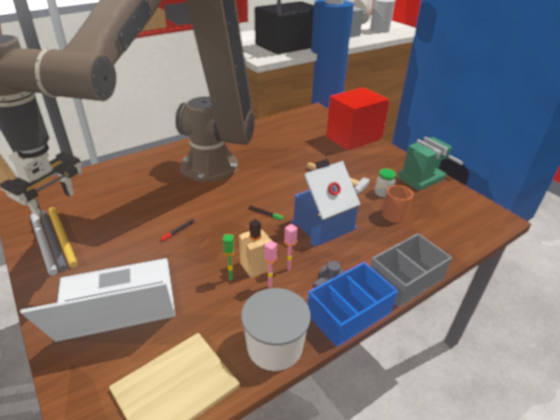

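View pics/top0.png

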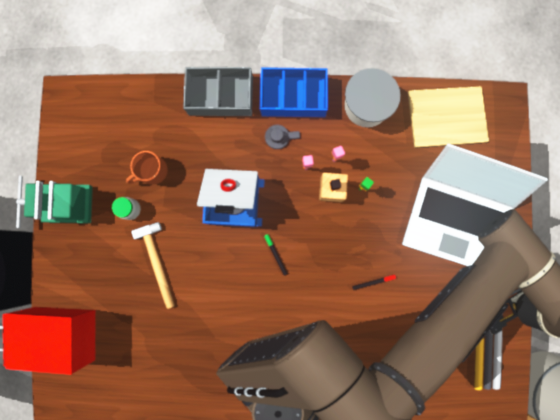

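Candidates for the probe, in top-view pixels: the black handle in the wooden stand (336,184), and the decoys, pink (308,160), pink (339,152) and green (367,183). By the description I choose the black one. The box stands left, with its lid at (228,187).

Run:
```python
from h import *
D={n:np.load(f"pics/{n}0.npz") for n in("scene","top")}
def reg(n,u0,u1,v0,v1):
    m=np.zeros((420,560),bool); m[v0:v1,u0:u1]=1; return m
def st(name,P,m):
    p=P[m]; p=p[~np.isnan(p[:,0])]
    if len(p)==0: print(name,"none");return p
    print(name,len(p),"med",np.median(p,0).round(4),"lo",np.percentile(p,3,0).round(4),"hi",np.percentile(p,97,0).round(4)); return p
def rect(name,p):
    r=cv2.minAreaRect(p[:,:2].astype(np.float32)); print("   rect",name,np.round(r[0],4),np.round(r[1],4),round(r[2],2))
for n,box,lid in(("top",(315,355,168,206),(192,268,162,232)),("scene",(232,285,215,285),(290,365,155,248))):
    P,rgb=D[n]["P"],D[n]["rgb"]; hsv=cv2.cvtColor(rgb,cv2.COLOR_RGB2HSV); H,S,V=[hsv[...,i].astype(int) for i in range(3)]
    R=reg(n,*box); Z=P[...,2]
    a=st(n+" handletop",P,R&(Z>.165)&(Z<.185)&(V<90)); rect("h",a) if len(a) else 0
    a=st(n+" handle",P,R&(Z>.125)&(V<90)); rect("h",a) if len(a) else 0
    a=st(n+" standtop",P,R&(Z>.107)&(Z<.122)&(V>110)); rect("s",a)
    L=reg(n,*lid)
    lidm=L&(S<50)&(V>130)&(Z>.09); p=st(n+" lid",P,lidm)
    c=np.median(p,0); 
    for _ in range(3):
        w=np.linalg.svd(p-p.mean(0))[2][2] if len(p)<9000 else None; d=(p-p.mean(0))@w; p=p[abs(d)<.005]
    w*=np.sign(w[2]); print("  normal",w.round(4),"angle",np.arccos(w[2]).round(3),"yaw",np.arctan2(w[1],w[0]).round(3),"c",p.mean(0).round(4))
    st(n+" ring",P,L&((H<8)|(H>172))&(S>150)&(V>100))
    b=st(n+" blue",P,L&(H>100)&(H<125)&(S>120)&(Z>.003)&(Z<.13))
    rect("b",b)
P=D["top"]["P"]
for nm,b in(("pink1",(300,316,152,168)),("pink2",(331,347,145,160)),("green",(359,375,175,191)),("gren marker",(262,290,232,276)),("casting",(262,302,122,150)),("handlecrop",(325,348,172,196))):
    m=reg("top",*b); st(nm,P,m&(P[...,2]>.008))
# yaw of lid from top: rect of lid
f=D["scene"]["rgb"][150:300,215:375,::-1]; g=D["top"]["rgb"][130:240,190:385,::-1]
f=cv2.resize(f,(480,450),interpolation=2); g=cv2.resize(g[:, :],None,fx=1.6,fy=1.6); 
o=np.zeros((450,800,3),np.uint8); o[:,:480]=f; o[:g.shape[0],480:480+g.shape[1]]=g; cv2.imwrite("pics/c1.png",o)
```

```text
top handletop 58 med [ 0.6023 -0.1473  0.175 ] lo [ 0.592  -0.1579  0.1692] hi [ 0.6123 -0.1383  0.1815]
   rect h [ 0.6025 -0.1478] [0.0201 0.0208] 11.33
top handle 64 med [ 0.6021 -0.147   0.1744] lo [ 0.5917 -0.1579  0.1578] hi [ 0.612  -0.138   0.1813]
   rect h [ 0.6025 -0.1479] [0.0203 0.0206] 9.83
top standtop 457 med [ 0.6015 -0.1464  0.1148] lo [ 0.5716 -0.1809  0.1089] hi [ 0.6385 -0.1172  0.1203]
   rect s [ 0.6053 -0.1491] [0.0677 0.0707] 86.71
top lid 1832 med [0.5828 0.1484 0.177 ] lo [0.5364 0.0779 0.1191] hi [0.6431 0.2214 0.2197]
  normal [ 0.6908 -0.025   0.7226] angle 0.763 yaw -0.036 c [0.5873 0.1495 0.1729]
top ring 108 med [0.5947 0.1496 0.1839] lo [0.5805 0.1308 0.1627] hi [0.6105 0.1664 0.1947]
top blue 758 med [0.5128 0.1389 0.0125] lo [0.4901 0.0667 0.0037] hi [0.6178 0.2232 0.1139]
   rect b [0.5616 0.1437] [0.164  0.1428] 88.04
scene handletop 59 med [ 0.6139 -0.1545  0.1736] lo [ 0.6011 -0.1638  0.1653] hi [ 0.6218 -0.1426  0.1772]
   rect h [ 0.6107 -0.1542] [0.0212 0.0229] 13.83
scene handle 151 med [ 0.6168 -0.1569  0.1588] lo [ 0.6026 -0.164   0.1317]
[... 537 characters left out ...]
043 0.0398] lo [0.4957 0.0704 0.0072] hi [0.6446 0.2094 0.1047]
   rect b [0.5688 0.1466] [0.1743 0.1522] 88.46
pink1 119 med [ 0.6675 -0.0717  0.1623] lo [ 0.6568 -0.0859  0.1127] hi [ 0.6847 -0.0587  0.1703]
pink2 132 med [ 0.6945 -0.1549  0.1628] lo [ 0.6821 -0.1706  0.0407] hi [ 0.7114 -0.1412  0.1701]
green 128 med [ 0.6076 -0.2344  0.1616] lo [ 0.5941 -0.2499  0.0283] hi [ 0.6241 -0.2215  0.1694]
gren marker 198 med [0.4044 0.0166 0.0127] lo [ 0.3473 -0.0149  0.0084] hi [0.4588 0.0478 0.0193]
casting 506 med [0.7659 0.0153 0.0158] lo [ 0.735  -0.0424  0.0087] hi [0.7978 0.0505 0.0514]
handlecrop 478 med [ 0.6056 -0.1496  0.1157] lo [ 0.5777 -0.181   0.1088] hi [ 0.6384 -0.1233  0.1777]
```

View pics/c1.png

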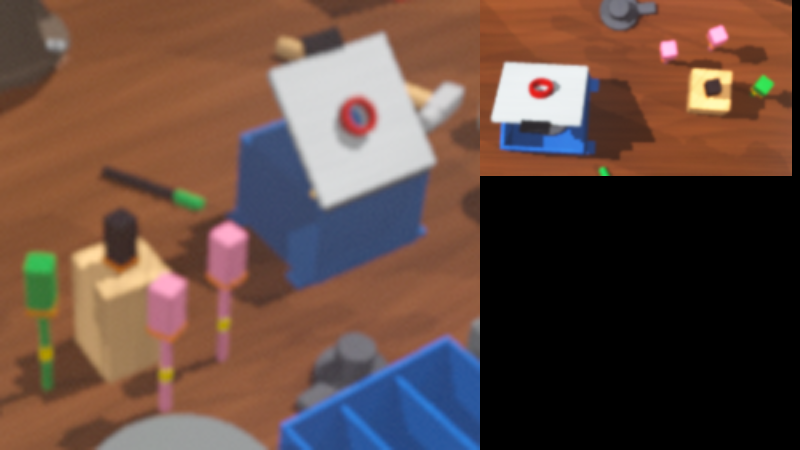

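The crop confirms it: the black handle with its orange foot sits in the wooden stand, with free-standing green and pink decoys beside it. The lid is open about 0.77 rad, the box yaw is about -0.04, and the hinge is near (0.640, 0.146).

```bash
cat >> h.py <<'E'
from scipy.spatial.transform import Rotation as Ro
def rows(wps,start=None):
    """wps: list of (x,y,z,yaw) tool-down targets -> jog rows from commanded start pose (xyz,rpy)"""
    s=arm.get_state()
    p0,r0=(s["eef_pos"],s["ee_rot"]) if start is None else start
    R0=Ro.from_euler("xyz",r0)
    for w in wps:
        d=R0.inv().apply(np.array(w[:3])-p0)*1000
        r=(R0.inv()*Ro.from_euler("xyz",[np.pi,0,w[3]])).as_rotvec()
        print(d.round(1).tolist(),r.round(3).tolist())
E
python3 - <<'E'
from h import *
y=-np.pi-.037
rows([(.40,-.30,.32,y)])
rows([(.556,.151,.30,y),(.556,.151,.26,y)],((.40,-.30,.32),(np.pi,0,y)))
E
```

```text
[-232.4, 232.0, -72.0] [0.001, -0.0, 0.481]
[-139.2, 456.5, 20.0] [0.0, 0.0, 0.0]
[-139.2, 456.5, 60.0] [0.0, 0.0, 0.0]
```

Request:
jog_arm(targets=[{"dx":-25,"dy":25,"dz":-20,"rz":0.06,"gripper":1},{"dx":-55,"dy":55,"dz":-40,"rz":0.16,"gripper":1},{"dx":-84,"dy":84,"dz":-60,"rz":0.27,"gripper":1},{"dx":-113,"dy":113,"dz":-72,"rz":0.38,"gripper":1},{"dx":-142,"dy":142,"dz":-72,"rz":0.48,"gripper":1},{"dx":-171,"dy":171,"dz":-72,"rz":0.48,"gripper":1},{"dx":-200,"dy":200,"dz":-72,"rz":0.48,"gripper":1},{"dx":-229,"dy":229,"dz":-72,"rz":0.48,"gripper":1}], force=20)

```text
invalid input at $.targets[0]: expected keys dx, dy, dz, rx, ry, rz, gripper
```

Run:
```python
from h import *
y=-np.pi-.037
print(arm.get_state()["q"].round(2))
rows([(.52,.0,.32,y),(.556,.151,.30,y),(.556,.151,.26,y)])
```

```text
[-0.84  0.36  0.01 -0.   -1.22 -0.29]
[-469.6, 451.5, -71.7] [0.001, -0.0, 0.481]
[-566.9, 572.4, -51.5] [0.001, -0.0, 0.481]
[-566.9, 572.3, -11.5] [0.001, -0.0, 0.481]
```

Request:
jog_arm(targets=[{"dx":-25,"dy":25,"dz":-20,"rx":0,"ry":0,"rz":0.06,"gripper":1},{"dx":-55,"dy":55,"dz":-40,"rx":0,"ry":0,"rz":0.16,"gripper":1},{"dx":-84,"dy":84,"dz":-60,"rx":0,"ry":0,"rz":0.27,"gripper":1},{"dx":-113,"dy":113,"dz":-72,"rx":0,"ry":0,"rz":0.38,"gripper":1},{"dx":-142,"dy":142,"dz":-72,"rx":0,"ry":0,"rz":0.48,"gripper":1},{"dx":-171,"dy":171,"dz":-72,"rx":0,"ry":0,"rz":0.48,"gripper":1},{"dx":-200,"dy":200,"dz":-72,"rx":0,"ry":0,"rz":0.48,"gripper":1},{"dx":-229,"dy":229,"dz":-72,"rx":0,"ry":0,"rz":0.48,"gripper":1}], force=20)

```text
t: 0.77
eef_pos: [0.3959, -0.3092, 0.3205]
ee_rot: [3.141, 0.0, 3.105]
force: [1.1, 0.0, 0.2]
width: 0.0397
gripper_force: 0.0
```

Run:
```python
from h import *
y=-np.pi-.037
s=arm.get_state();print(s["q"].round(2),s["eef_pos"],s["ee_rot"])
rows([(.52,.0,.32,y),(.556,.151,.30,y),(.556,.151,.26,y)])
```

```text
[-0.27  0.03 -0.24 -0.   -1.3  -1.34] [ 0.39586586 -0.30922498  0.32053262] [3.14139621e+00 2.32525444e-04 3.10497454e+00]
[-112.7, 313.6, 0.6] [0.0, 0.0, 0.0]
[-143.2, 465.8, 20.7] [0.0, 0.0, 0.0]
[-143.2, 465.8, 60.7] [0.0, 0.0, 0.0]
```

Request:
jog_arm(targets=[{"dx":-11,"dy":37,"dz":0,"rx":0,"ry":0,"rz":0,"gripper":1},{"dx":-23,"dy":75,"dz":0,"rx":0,"ry":0,"rz":0,"gripper":1},{"dx":-35,"dy":113,"dz":0,"rx":0,"ry":0,"rz":0,"gripper":1},{"dx":-47,"dy":151,"dz":0,"rx":0,"ry":0,"rz":0,"gripper":1},{"dx":-59,"dy":190,"dz":0,"rx":0,"ry":0,"rz":0,"gripper":1},{"dx":-71,"dy":229,"dz":0,"rx":0,"ry":0,"rz":0,"gripper":1},{"dx":-83,"dy":268,"dz":0,"rx":0,"ry":0,"rz":0,"gripper":1},{"dx":-95,"dy":306,"dz":0,"rx":0,"ry":0,"rz":0,"gripper":1}])

```text
t: 1.43
eef_pos: [0.5019, -0.0067, 0.3206]
ee_rot: [3.141, 0.0, 3.106]
force: [0.7, 0.1, 0.8]
width: 0.0003
gripper_force: 0.0
```

Request:
jog_arm(targets=[{"dx":-10,"dy":35,"dz":0,"rx":0,"ry":0,"rz":0,"gripper":1},{"dx":-20,"dy":70,"dz":5,"rx":0,"ry":0,"rz":0,"gripper":1},{"dx":-30,"dy":105,"dz":10,"rx":0,"ry":0,"rz":0,"gripper":1},{"dx":-40,"dy":140,"dz":15,"rx":0,"ry":0,"rz":0,"gripper":1},{"dx":-48,"dy":160,"dz":20,"rx":0,"ry":0,"rz":0,"gripper":1},{"dx":-48,"dy":160,"dz":20,"rx":0,"ry":0,"rz":0,"gripper":1},{"dx":-48,"dy":160,"dz":20,"rx":0,"ry":0,"rz":0,"gripper":1},{"dx":-48,"dy":160,"dz":20,"rx":0,"ry":0,"rz":0,"gripper":1}])

```text
t: 2.1
eef_pos: [0.5554, 0.1491, 0.3002]
ee_rot: [-3.141, -0.001, 3.106]
force: [-0.3, 0.1, 0.3]
width: 0.0004
gripper_force: 0.0
```

Run:
```python
from h import *
y=-np.pi-.037
s=arm.get_state();print(s["q"].round(2),s["eef_pos"],s["ee_rot"],s["force"])
H=np.array([.640,.146,.1105]);bx=np.array([np.cos(-.037),np.sin(-.037)])
r=.145
out=[]
for a in np.arange(.8,-.04,-.06):
    d=-r*np.cos(a)+.008*np.sin(a)+.010
    z=H[2]+r*np.sin(a)+.008*np.cos(a)
    out.append((*(H[:2]+bx*d),z+.022,y))
rows(out)
```

```text
[ 0.6   0.17 -0.13 -0.   -1.27 -2.21] [0.55537314 0.14912212 0.30020503] [-3.14099417e+00 -8.45448953e-04  3.10565789e+00] [-0.25965392  0.09372545  0.26135247]
[0.6, 0.0, 58.1] [-0.001, -0.001, 0.001]
[6.9, 0.1, 64.0] [-0.001, -0.001, 0.001]
[13.0, 0.1, 70.3] [-0.001, -0.001, 0.001]
[18.6, 0.1, 77.0] [-0.001, -0.001, 0.001]
[23.8, 0.1, 83.9] [-0.001, -0.001, 0.001]
[28.7, 0.1, 91.2] [-0.001, -0.001, 0.001]
[33.0, 0.1, 98.7] [-0.001, -0.001, 0.001]
[36.9, 0.1, 106.5] [-0.001, -0.001, 0.001]
[40.3, 0.1, 114.5] [-0.001, -0.001, 0.001]
[43.3, 0.1, 122.7] [-0.001, -0.001, 0.001]
[45.7, 0.1, 131.1] [-0.001, -0.001, 0.001]
[47.7, 0.1, 139.6] [-0.001, -0.001, 0.001]
[49.1, 0.2, 148.2] [-0.001, -0.001, 0.001]
[50.0, 0.2, 156.8] [-0.001, -0.001, 0.001]
[50.4, 0.2, 165.6] [-0.001, -0.001, 0.001]
```

Request:
jog_arm(targets=[{"dx":0,"dy":0,"dz":25,"rx":0,"ry":0,"rz":0,"gripper":1},{"dx":0,"dy":0,"dz":48,"rx":0,"ry":0,"rz":0,"gripper":1},{"dx":1,"dy":0,"dz":58,"rx":0,"ry":0,"rz":0,"gripper":1},{"dx":7,"dy":0,"dz":64,"rx":0,"ry":0,"rz":0,"gripper":1},{"dx":13,"dy":0,"dz":70,"rx":0,"ry":0,"rz":0,"gripper":1},{"dx":19,"dy":0,"dz":77,"rx":0,"ry":0,"rz":0,"gripper":1},{"dx":24,"dy":0,"dz":84,"rx":0,"ry":0,"rz":0,"gripper":1},{"dx":29,"dy":0,"dz":91,"rx":0,"ry":0,"rz":0,"gripper":1}])

```text
t: 2.77
eef_pos: [0.5264, 0.1504, 0.21]
ee_rot: [3.141, 0.001, 3.106]
force: [2.0, -1.1, 0.7]
width: 0.0005
gripper_force: 1.0
```

Run:
```python
from h import *
f=arm.grab_frame("scene"); cv2.imwrite("pics/s1.png",cv2.resize(f["frame"][100:300,200:420,::-1],None,fx=2.5,fy=2.5))
s=arm.get_state();print(s["eef_pos"],s["force"])
```

```text
[0.5249039  0.15024389 0.20827888] [-0.23229867 -0.07806263 -0.97254559]
```

View pics/s1.png

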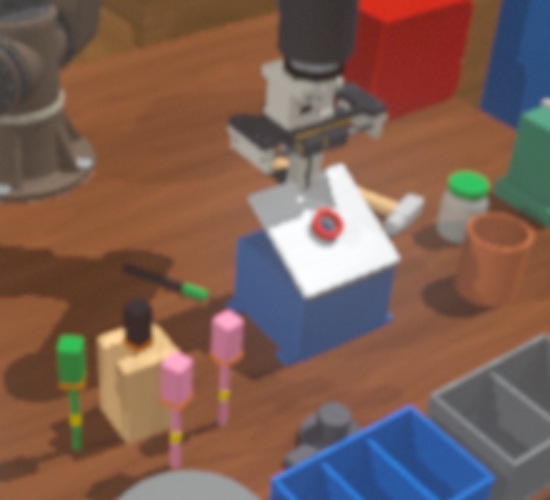

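The closed fingertips rest on the lid between tab and ring, at (305,190) in the crop, and the lid is going down with them. I carry on along the arc.

Request:
jog_arm(targets=[{"dx":4,"dy":0,"dz":8,"rx":0,"ry":0,"rz":0,"gripper":1},{"dx":8,"dy":0,"dz":15,"rx":0,"ry":0,"rz":0,"gripper":1},{"dx":11,"dy":0,"dz":23,"rx":0,"ry":0,"rz":0,"gripper":1},{"dx":14,"dy":0,"dz":32,"rx":0,"ry":0,"rz":0,"gripper":1},{"dx":17,"dy":0,"dz":40,"rx":0,"ry":0,"rz":0,"gripper":1},{"dx":19,"dy":0,"dz":48,"rx":0,"ry":0,"rz":0,"gripper":1},{"dx":20,"dy":0,"dz":56,"rx":0,"ry":0,"rz":0,"gripper":1},{"dx":21,"dy":0,"dz":62,"rx":0,"ry":0,"rz":0,"gripper":1}])

```text
t: 3.48
eef_pos: [0.5055, 0.1511, 0.1464]
ee_rot: [-3.141, -0.001, 3.105]
force: [1.6, 0.6, 1.4]
width: 0.0002
gripper_force: 0.8
```

Request:
jog_arm(targets=[{"dx":0,"dy":0,"dz":4,"rx":0,"ry":0,"rz":0,"gripper":1},{"dx":0,"dy":0,"dz":7,"rx":0,"ry":0,"rz":0,"gripper":1},{"dx":0,"dy":0,"dz":9,"rx":0,"ry":0,"rz":0,"gripper":1},{"dx":0,"dy":0,"dz":10,"rx":0,"ry":0,"rz":0,"gripper":1},{"dx":0,"dy":0,"dz":10,"rx":0,"ry":0,"rz":0,"gripper":1},{"dx":0,"dy":0,"dz":10,"rx":0,"ry":0,"rz":0,"gripper":1},{"dx":0,"dy":0,"dz":10,"rx":0,"ry":0,"rz":0,"gripper":1},{"dx":0,"dy":0,"dz":10,"rx":0,"ry":0,"rz":0,"gripper":1}])

```text
t: 4.15
eef_pos: [0.5053, 0.151, 0.1404]
ee_rot: [-3.141, 0.0, 3.106]
force: [-14.8, 0.1, 32.3]
width: 0.0006
gripper_force: 15.8
```

Request:
jog_arm(targets=[{"dx":0,"dy":0,"dz":-10,"rx":0,"ry":0,"rz":0,"gripper":1},{"dx":0,"dy":0,"dz":-45,"rx":0,"ry":0,"rz":0,"gripper":1},{"dx":0,"dy":0,"dz":-85,"rx":0,"ry":0,"rz":0,"gripper":1},{"dx":10,"dy":-25,"dz":-115,"rx":0,"ry":0,"rz":0,"gripper":0.45},{"dx":20,"dy":-60,"dz":-135,"rx":0,"ry":0,"rz":0,"gripper":0.45},{"dx":30,"dy":-95,"dz":-150,"rx":0,"ry":0,"rz":0,"gripper":0.45},{"dx":40,"dy":-130,"dz":-160,"rx":0,"ry":0,"rz":0,"gripper":0.45},{"dx":45,"dy":-165,"dz":-160,"rx":0,"ry":0,"rz":0,"gripper":0.45}])

```text
t: 4.82
eef_pos: [0.4543, -0.0134, 0.3001]
ee_rot: [3.14, 0.004, 3.106]
force: [1.5, -0.2, -0.4]
width: 0.028
gripper_force: 0.0
```

Run:
```python
from h import *
tiles=[]
for n,(u0,u1,v0,v1) in(("top",(190,390,130,240)),("scene",(200,400,130,300))):
    f=arm.grab_frame(n); P=cloud(f); np.savez(f"pics/{n}2.npz",P=P,rgb=f["frame"])
    tiles.append(cv2.resize(f["frame"][v0:v1,u0:u1,::-1],None,fx=1.9,fy=1.9,interpolation=2))
    hsv=cv2.cvtColor(f["frame"],cv2.COLOR_RGB2HSV);H,S,V=[hsv[...,i].astype(int) for i in range(3)]
    L=np.zeros((420,560),bool); L[v0:v1,u0:u1]=1; Z=P[...,2]
    ring=L&((H<8)|(H>172))&(S>120)&(V>70)&(P[...,1]>.05)&(P[...,1]<.25)&(Z>.1)
    p=P[ring]; print(n,"ring",len(p),np.median(p,0).round(4),((np.percentile(p,2,0)+np.percentile(p,98,0))/2).round(4))
    # ring-outline ray onto z=.1325
    c=max(cv2.findContours(ring.astype(np.uint8),0,1)[0],key=cv2.contourArea); (ex,ey),ax,an=cv2.fitEllipse(c)
    K=np.array([[f["fx"],0,f["cx"]],[0,f["fy"],f["cy"]],[0,0,1.]]);T=np.linalg.inv(f["view"])
    q=cv2.undistortPoints(np.array([[[ex,ey]]],float),K,np.array(f["distortion"],float)).ravel()
    d=T[:3,:3]@[q[0],q[1],1]; o=T[:3,3]
    for z in(.1255,.1325): print("  ray",z,(o+d*(z-o[2])/d[2]).round(4),(ex,ey),np.round(ax,1))
    lid=L&(S<60)&(V>110)&(Z>.108)&(Z<.13)&(P[...,1]>.05); p=P[lid]
    r=cv2.minAreaRect(p[:,:2].astype(np.float32)); print("  lid",len(p),np.round(r[0],4),np.round(r[1],4),r[2])
    A=np.c_[p[:,:2],np.ones(len(p))]; print("  plane",np.linalg.lstsq(A,p[:,2],rcond=None)[0].round(4), p.mean(0).round(4))
    h=L&(V<80)&(S<150)&(Z>.13)&(Z<.19)&(P[...,1]<-.12)&(P[...,1]>-.19)&(P[...,0]>.57)&(P[...,0]<.64)
    p=P[h]; print("  handle",len(p)); 
    if len(p)>10:
        print("   ",np.median(p,0).round(4)); r=cv2.minAreaRect(p[p[:,2]>.165][:,:2].astype(np.float32)); print("   ",np.round(r[0],4),np.round(r[1],4),r[2])
o=np.zeros((max(t.shape[0] for t in tiles),sum(t.shape[1] for t in tiles),3),np.uint8);x=0
for t in tiles: o[:t.shape[0],x:x+t.shape[1]]=t;x+=t.shape[1]
cv2.imwrite("pics/c2.png",o)
print(arm.get_state()["eef_pos"],arm.get_state()["width"])
```

```text
top ring 88 [0.5633 0.15   0.132 ] [0.5644 0.1496 0.1292]
  ray 0.1255 [0.5649 0.1503 0.1255] (229.11428833007812, 197.5206298828125) [12.7 13.6]
  ray 0.1325 [0.5644 0.1495 0.1325] (229.11428833007812, 197.5206298828125) [12.7 13.6]
  lid 2576 [0.5662 0.1507] [0.1521 0.1585] 87.69816589355469
  plane [-0.0043 -0.0009  0.1209] [0.5677 0.1511 0.1183]
  handle 62
    [ 0.6024 -0.1475  0.1741]
    [ 0.6021 -0.1477] [0.0196 0.0208] 13.341263771057129
scene ring 64 [0.5707 0.1447 0.1289] [0.5691 0.1462 0.127 ]
  ray 0.1255 [0.5672 0.1487 0.1255] (326.0797424316406, 195.55905151367188) [ 7.4 11. ]
  ray 0.1325 [0.5745 0.1419 0.1325] (326.0797424316406, 195.55905151367188) [ 7.4 11. ]
  lid 1313 [0.3393 0.142 ] [0.6248 0.163 ] 2.036996603012085
  plane [-0.0101  0.0084  0.1223] [0.574  0.1426 0.1177]
  handle 135
    [ 0.6171 -0.1571  0.1581]
    [ 0.611 -0.153] [0.0183 0.0208] 10.621601104736328
[ 0.4534059  -0.01551381  0.29838866] 0.03620983561350815
```

View pics/c2.png

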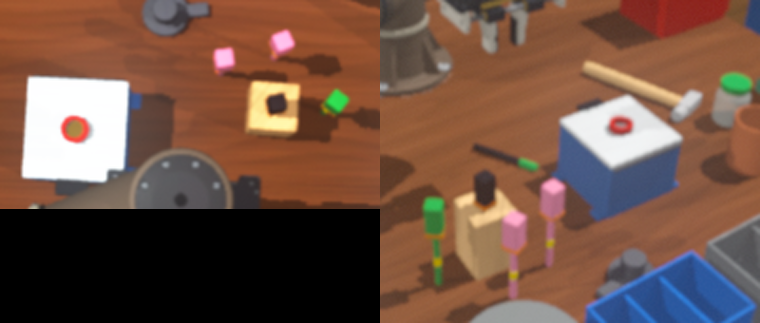

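The lid is level and shut (plane tilt under 0.01), and the ring centre is about (0.565, 0.150). The handle is at about (0.604, -0.149), turned about +0.2 rad. I go above it next.

Run:
```python
from h import *
rows([(.604,-.149,.30,-2.94),(.604,-.149,.25,-2.94)])
```

```text
[-155.8, -127.4, -1.5] [0.0, 0.001, -0.241]
[-155.7, -127.4, 48.5] [0.0, 0.001, -0.241]
```

Request:
jog_arm(targets=[{"dx":-26,"dy":-21,"dz":0,"rx":0,"ry":0,"rz":-0.05,"gripper":0.45},{"dx":-52,"dy":-42,"dz":0,"rx":0,"ry":0,"rz":-0.1,"gripper":0.45},{"dx":-78,"dy":-64,"dz":0,"rx":0,"ry":0,"rz":-0.15,"gripper":0.45},{"dx":-104,"dy":-85,"dz":0,"rx":0,"ry":0,"rz":-0.2,"gripper":0.45},{"dx":-130,"dy":-106,"dz":0,"rx":0,"ry":0,"rz":-0.24,"gripper":0.45},{"dx":-156,"dy":-127,"dz":10,"rx":0,"ry":0,"rz":-0.24,"gripper":0.45},{"dx":-156,"dy":-127,"dz":30,"rx":0,"ry":0,"rz":-0.24,"gripper":0.45},{"dx":-156,"dy":-127,"dz":48,"rx":0,"ry":0,"rz":-0.24,"gripper":0.45}])

```text
t: 5.58
eef_pos: [0.607, -0.1459, 0.2471]
ee_rot: [3.141, -0.002, -2.94]
force: [0.4, 0.7, 0.0]
width: 0.0482
gripper_force: 0.0
```

Run:
```python
from h import *
f=arm.grab_frame("scene"); cv2.imwrite("pics/s3.png",cv2.resize(f["frame"][140:300,200:340,::-1],None,fx=3.5,fy=3.5,interpolation=2))
s=arm.get_state();print(s["eef_pos"],s["ee_rot"],s["width"],s["q"].round(2))
rows([(.604,-.149,.151,-2.94)])
```

```text
[ 0.60458433 -0.14495113  0.24305112] [ 3.13876848 -0.00725898 -2.94019119] 0.04824220023113924 [ 0.08  0.28 -0.11 -0.   -1.19 -1.45]
[0.7, -4.1, 92.0] [0.003, -0.007, -0.0]
```

View pics/s3.png

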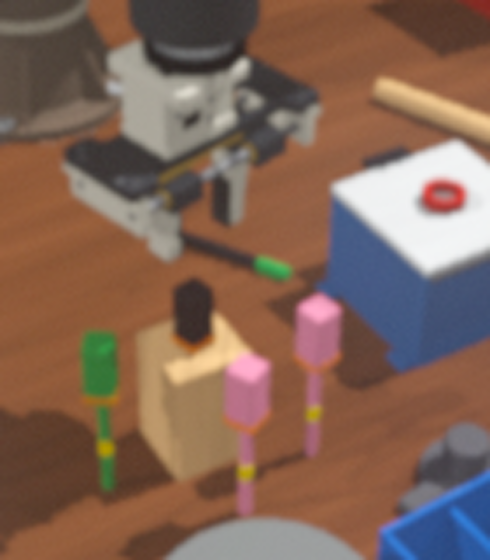

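The open fingers straddle the line above the black handle (fingertips at about (170,240) and (230,200) in the crop, handle at (193,300)). I go part way down and check.

Request:
jog_arm(targets=[{"dx":0,"dy":-2,"dz":0,"rx":0,"ry":0,"rz":0,"gripper":0.45},{"dx":0,"dy":-4,"dz":8,"rx":0,"ry":0,"rz":0,"gripper":0.45},{"dx":0,"dy":-4,"dz":16,"rx":0,"ry":0,"rz":0,"gripper":0.45},{"dx":0,"dy":-4,"dz":24,"rx":0,"ry":0,"rz":0,"gripper":0.45},{"dx":0,"dy":-4,"dz":30,"rx":0,"ry":0,"rz":0,"gripper":0.45},{"dx":0,"dy":-4,"dz":30,"rx":0,"ry":0,"rz":0,"gripper":0.45},{"dx":0,"dy":-4,"dz":30,"rx":0,"ry":0,"rz":0,"gripper":0.45},{"dx":0,"dy":-4,"dz":30,"rx":0,"ry":0,"rz":0,"gripper":0.45}])

```text
t: 6.3
eef_pos: [0.6071, -0.1485, 0.22]
ee_rot: [-3.141, 0.001, -2.938]
force: [0.7, -0.8, 0.3]
width: 0.0481
gripper_force: 0.0
```

Run:
```python
from h import *
rows([(.604,-.149,.151,-2.94)])
```

```text
[3.2, 0.2, 69.0] [-0.0, 0.001, 0.002]
```

Request:
jog_arm(targets=[{"dx":2,"dy":0,"dz":12,"rx":0,"ry":0,"rz":0,"gripper":0.45},{"dx":3,"dy":0,"dz":24,"rx":0,"ry":0,"rz":0,"gripper":0.45},{"dx":3,"dy":0,"dz":36,"rx":0,"ry":0,"rz":0,"gripper":0.45},{"dx":3,"dy":0,"dz":48,"rx":0,"ry":0,"rz":0,"gripper":0.45},{"dx":3,"dy":0,"dz":60,"rx":0,"ry":0,"rz":0,"gripper":0.45},{"dx":3,"dy":0,"dz":69,"rx":0,"ry":0,"rz":0,"gripper":0.45},{"dx":3,"dy":0,"dz":69,"rx":0,"ry":0,"rz":0,"gripper":0.45},{"dx":3,"dy":0,"dz":69,"rx":0,"ry":0,"rz":0,"gripper":0.45}])

```text
t: 6.97
eef_pos: [0.604, -0.1492, 0.1507]
ee_rot: [-3.141, -0.0, -2.938]
force: [-1.0, -0.3, 0.7]
width: 0.048
gripper_force: 0.0
```

Request:
jog_arm(targets=[{"dx":0,"dy":0,"dz":0,"rx":0,"ry":0,"rz":0,"gripper":0.6},{"dx":0,"dy":0,"dz":0,"rx":0,"ry":0,"rz":0,"gripper":0.7},{"dx":0,"dy":0,"dz":0,"rx":0,"ry":0,"rz":0,"gripper":0.8},{"dx":0,"dy":0,"dz":0,"rx":0,"ry":0,"rz":0,"gripper":1},{"dx":0,"dy":0,"dz":0,"rx":0,"ry":0,"rz":0,"gripper":1},{"dx":0,"dy":0,"dz":0,"rx":0,"ry":0,"rz":0,"gripper":1},{"dx":0,"dy":0,"dz":0,"rx":0,"ry":0,"rz":0,"gripper":1},{"dx":0,"dy":0,"dz":0,"rx":0,"ry":0,"rz":0,"gripper":1}], force=30)

```text
t: 7.63
eef_pos: [0.6042, -0.1492, 0.1511]
ee_rot: [-3.141, 0.001, -2.938]
force: [-0.7, 0.3, 5.2]
width: 0.026
gripper_force: 30.0
```

Request:
jog_arm(targets=[{"dx":0,"dy":0,"dz":-8,"rx":0,"ry":0,"rz":0,"gripper":1},{"dx":0,"dy":0,"dz":-28,"rx":0,"ry":0,"rz":0,"gripper":1},{"dx":0,"dy":0,"dz":-52,"rx":0,"ry":0,"rz":0,"gripper":1},{"dx":0,"dy":0,"dz":-77,"rx":0,"ry":0,"rz":0,"gripper":1},{"dx":0,"dy":0,"dz":-102,"rx":0,"ry":0,"rz":0,"gripper":1},{"dx":0,"dy":0,"dz":-127,"rx":0,"ry":0,"rz":0,"gripper":1},{"dx":0,"dy":0,"dz":-152,"rx":0,"ry":0,"rz":0,"gripper":1},{"dx":0,"dy":0,"dz":-170,"rx":0,"ry":0,"rz":0,"gripper":1}])

```text
t: 8.3
eef_pos: [0.6039, -0.1492, 0.323]
ee_rot: [-3.141, 0.001, -2.938]
force: [0.3, 0.8, -1.0]
width: 0.0259
gripper_force: 30.0
```

Run:
```python
from h import *
s=arm.get_state();print(s["eef_pos"],s["width"],s["gripper_force"],s["force"])
rows([(.5655,.15,.321,-2.94)])
```

```text
[ 0.60387775 -0.14920228  0.3229586 ] 0.025923791077502888 29.99582827091217 [ 0.32054308  0.78656566 -1.03644846]
[-23.0, 300.8, 1.9] [-0.0, 0.001, 0.002]
```

Request:
jog_arm(targets=[{"dx":-1,"dy":10,"dz":0,"rx":0,"ry":0,"rz":0,"gripper":1},{"dx":-3,"dy":32,"dz":0,"rx":0,"ry":0,"rz":0,"gripper":1},{"dx":-5,"dy":60,"dz":0,"rx":0,"ry":0,"rz":0,"gripper":1},{"dx":-7,"dy":90,"dz":0,"rx":0,"ry":0,"rz":0,"gripper":1},{"dx":-9,"dy":120,"dz":0,"rx":0,"ry":0,"rz":0,"gripper":1},{"dx":-11,"dy":150,"dz":0,"rx":0,"ry":0,"rz":0,"gripper":1},{"dx":-13,"dy":180,"dz":0,"rx":0,"ry":0,"rz":0,"gripper":1},{"dx":-16,"dy":210,"dz":0,"rx":0,"ry":0,"rz":0,"gripper":1}])

```text
t: 8.97
eef_pos: [0.5758, 0.0612, 0.3198]
ee_rot: [3.141, -0.002, -2.938]
force: [1.4, -0.2, -2.3]
width: 0.0257
gripper_force: 30.0
```

Request:
jog_arm(targets=[{"dx":-2,"dy":28,"dz":0,"rx":0,"ry":0,"rz":0,"gripper":1},{"dx":-4,"dy":54,"dz":0,"rx":0,"ry":0,"rz":0,"gripper":1},{"dx":-6,"dy":76,"dz":0,"rx":0,"ry":0,"rz":0,"gripper":1},{"dx":-7,"dy":91,"dz":0,"rx":0,"ry":0,"rz":0,"gripper":1},{"dx":-7,"dy":91,"dz":0,"rx":0,"ry":0,"rz":0,"gripper":1},{"dx":-7,"dy":91,"dz":0,"rx":0,"ry":0,"rz":0,"gripper":1},{"dx":-7,"dy":91,"dz":0,"rx":0,"ry":0,"rz":0,"gripper":1},{"dx":-7,"dy":91,"dz":0,"rx":0,"ry":0,"rz":0,"gripper":1}])

```text
t: 9.63
eef_pos: [0.5655, 0.1494, 0.3204]
ee_rot: [-3.141, -0.0, -2.939]
force: [0.5, 0.2, -1.5]
width: 0.0255
gripper_force: 30.0
```

Run:
```python
from h import *
s=arm.get_state();print(s["eef_pos"],s["ee_rot"],s["width"],s["gripper_force"])
f=arm.grab_frame("scene");P=cloud(f); np.savez("pics/scene4.npz",P=P,rgb=f["frame"])
cv2.imwrite("pics/s4.png",cv2.resize(f["frame"][90:240,270:400,::-1],None,fx=4,fy=4,interpolation=2))
```

```text
[0.56554184 0.14938048 0.32040134] [-3.14139704e+00 -4.07369622e-04 -2.93868064e+00] 0.02551804783858293 29.995742440223694
```

View pics/s4.png

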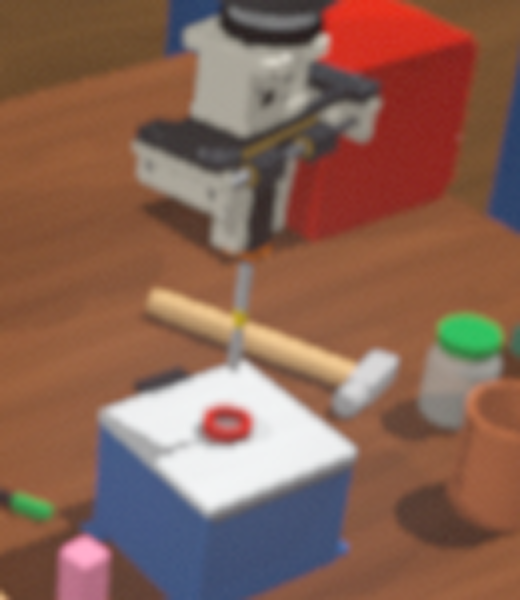

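Band at (239,319), tip at (235,365), ring at (227,424) in the crop: the probe hangs upright over the ring. I measure band, tip, ring and lid all from this one camera.

Run:
```python
from h import *
f=arm.grab_frame("scene");rgb=f["frame"];P=cloud(f)
K=np.array([[f["fx"],0,f["cx"]],[0,f["fy"],f["cy"]],[0,0,1.]]);T=np.linalg.inv(f["view"]);o=T[:3,3]
def ray(px,z):
    q=cv2.undistortPoints(np.array(px,float).reshape(-1,1,2),K,np.array(f["distortion"],float)).reshape(-1,2)
    d=np.c_[q,np.ones(len(q))]@T[:3,:3].T; return (o+d*((z-o[2])/d[:,2])[:,None]).round(4)
hsv=cv2.cvtColor(rgb,cv2.COLOR_RGB2HSV);H,S,V=[hsv[...,i].astype(int) for i in range(3)]
L=np.zeros((420,560),bool);L[90:240,270:400]=1
b=L&(H>22)&(H<35)&(S>130)&(V>100); b[:160]=0;b[180:]=0;b[:,:320]=0;b[:,340:]=0
ys,xs=np.nonzero(b);print("band px",xs.mean(),ys.mean(),len(xs),"cloud",np.nanmedian(P[b],0).round(4),"ray",ray([xs.mean(),ys.mean()],.2292))
# orange foot / stem columns
for v in range(158,182,3):
    g=rgb[v,322:340].astype(int); s=S[v,322:340]; 
    w=np.clip(130-s,0,None)**1.0; print(v,(w*np.arange(322,340)).sum()/max(w.sum(),1),s.min())
lid=L&(S<60)&(V>110)&(P[...,2]>.108)&(P[...,2]<.13)
c=max(cv2.findContours(cv2.morphologyEx(lid.astype(np.uint8),cv2.MORPH_CLOSE,np.ones((9,9))),0,1)[0],key=cv2.contourArea)
w=ray(c.reshape(-1,2),.1185); r=cv2.minAreaRect(w[:,:2].astype(np.float32));print("lid",np.round(r[0],4),np.round(r[1],4),r[2])
ring=L&((H<8)|(H>172))&(S>120)&(V>70)&(P[...,2]>.11)&(P[...,2]<.14)
ys,xs=np.nonzero(ring);print("ring bbox",xs.min(),xs.max(),ys.min(),ys.max(),"cx",xs.mean())
top=ring&(P[...,2]>.127);p=P[top];print("ring top pts",len(p),p.mean(0).round(4))
tf=lambda p:(lambda q:cv2.projectPoints(np.array([[p]],float),cv2.Rodrigues(np.array(f["view"])[:3,:3])[0],np.array(f["view"])[:3,3],K,np.array(f["distortion"]))[0].ravel().round(1))(p)
for p in((.5655,.15,.1325),(.5655,.15,.1185),(.565,.1495,.2292),(.5655,.1494,.179)):print(p,tf(p))
```

```text
band px 329.42857142857144 169.28571428571428 7 cloud [0.5722 0.1466 0.2326] ray [[0.571  0.1464 0.2292]]
158 330.76650943396226 9
161 330.3255813953488 14
164 329.9338061465721 9
167 327.92746113989637 83
170 324.94152046783626 100
173 330.1480938416422 30
176 330.0817369093231 14
179 330.3644736842105 11
lid [0.5708 0.1459] [0.1591 0.168 ] 88.26078796386719
ring bbox 321 387 111 199 cx 359.3521126760563
ring top pts 108 [0.361  0.4893 0.1328]
(0.5655, 0.15, 0.1325) [326.3 193.4]
(0.5655, 0.15, 0.1185) [325.8 196.9]
(0.565, 0.1495, 0.2292) [328.9 168.1]
(0.5655, 0.1494, 0.179) [327.5 181.6]
```

```bash
cat > stem.py <<'E'
from h import *
acc=[];rg=[]
for k in range(4):
    f=arm.grab_frame("scene");rgb=f["frame"];P=cloud(f);T=np.linalg.inv(f["view"])
    hsv=cv2.cvtColor(rgb,cv2.COLOR_RGB2HSV);H,S,V=[hsv[...,i].astype(int) for i in range(3)]
    near=np.hypot(P[...,0]-.567,P[...,1]-.148)<.03
    zt=arm.get_state()["eef_pos"][2]
    acc.append(P[near&(P[...,2]>max(zt-.138,.14))&(P[...,2]<zt-.04)])
    rg.append(P[near&((H<8)|(H>172))&(S>120)&(P[...,2]>.119)&(P[...,2]<.14)])
s=np.vstack(acc);r=np.vstack(rg)
vh=T[:2,2]/np.linalg.norm(T[:2,2]); lat=np.array([-vh[1],vh[0]])
def q(n,p): print(n,len(p),"xyz",np.median(p,0).round(4),"lat",np.round(np.median(p[:,:2]@lat),4),"depth",np.round(np.median(p[:,:2]@vh),4))
for a in np.arange(zt-.14,zt-.03,.02):
    m=(s[:,2]>=a)&(s[:,2]<a+.02)
    if m.sum()>3:q(f"stem {a:.3f}",s[m])
q("ring",r); l=r[:,:2]@lat; d=r[r[:,2]>.128][:,:2]@vh
print("ring mid lat",(l.min()+l.max())/2,np.ptp(l),"top depth mid",(d.min()+d.max())/2,np.ptp(d))
ref=np.array([.5655,.15]);print("ref lat",ref@lat,"depth",ref@vh,"tcp lat",arm.get_state()["eef_pos"][:2]@lat,arm.get_state()["eef_pos"][:2]@vh, "lat",lat,"vh",vh)
E
python3 stem.py
```

```text
stem 0.181 63 xyz [0.5701 0.1467 0.1934] lat -0.4492 depth -0.3798
stem 0.201 63 xyz [0.5708 0.1474 0.2116] lat -0.4503 depth -0.3793
stem 0.221 80 xyz [0.5702 0.147  0.2302] lat -0.4493 depth -0.3792
stem 0.241 70 xyz [0.5699 0.1467 0.2509] lat -0.4496 depth -0.3797
stem 0.261 68 xyz [0.5705 0.1469 0.2685] lat -0.4504 depth -0.3799
ring 247 xyz [0.5725 0.1444 0.1291] lat -0.4485 depth -0.3879
ring mid lat -0.449835834168746 0.036706644422474066 top depth mid -0.3801720935719312 0.03990147302871794
ref lat -0.44964576181494526 depth -0.3743112860733129 tcp lat -0.4495139542657272 -0.3745719912425337 lat [-0.57883035 -0.81544799] vh [-0.81544799  0.57883035]
```

Request:
jog_arm(targets=[{"dx":-1,"dy":-1,"dz":4,"rx":0,"ry":0,"rz":0,"gripper":1},{"dx":-1.5,"dy":-1,"dz":10,"rx":0,"ry":0,"rz":0,"gripper":1},{"dx":-1.5,"dy":-1,"dz":17,"rx":0,"ry":0,"rz":0,"gripper":1},{"dx":-1.5,"dy":-1,"dz":24,"rx":0,"ry":0,"rz":0,"gripper":1},{"dx":-1.5,"dy":-1,"dz":30,"rx":0,"ry":0,"rz":0,"gripper":1},{"dx":-1.5,"dy":-1,"dz":32,"rx":0,"ry":0,"rz":0,"gripper":1},{"dx":-1.5,"dy":-1,"dz":32,"rx":0,"ry":0,"rz":0,"gripper":1},{"dx":-1.5,"dy":-1,"dz":32,"rx":0,"ry":0,"rz":0,"gripper":1}])

```text
t: 10.6
eef_pos: [0.5673, 0.1496, 0.2885]
ee_rot: [-3.141, -0.0, -2.938]
force: [0.0, -0.2, -1.5]
width: 0.0261
gripper_force: 30.0
```

```bash
python3 stem.py
python3 - <<'E'
from h import *
print(arm.get_state()["eef_pos"])
f=arm.grab_frame("scene"); g=np.mean([arm.grab_frame("scene")["frame"].astype(float) for _ in range(4)],0).astype(np.uint8)
cv2.imwrite("pics/s5.png",cv2.resize(g[160:215,300:355,::-1],None,fx=10,fy=10,interpolation=2))
E
```

```text
stem 0.149 60 xyz [0.5719 0.1474 0.1598] lat -0.4516 depth -0.3811
stem 0.169 66 xyz [0.5718 0.1468 0.179 ] lat -0.4505 depth -0.3811
stem 0.189 65 xyz [0.5729 0.1467 0.1992] lat -0.4514 depth -0.3816
stem 0.209 74 xyz [0.572  0.1473 0.2176] lat -0.4506 depth -0.3807
stem 0.229 64 xyz [0.5726 0.1467 0.2385] lat -0.4509 depth -0.3809
ring 246 xyz [0.5735 0.1461 0.1288] lat -0.4504 depth -0.387
ring mid lat -0.4497066890231967 0.03630949512073989 top depth mid -0.3809782572448261 0.04234804269190573
ref lat -0.44964576181494526 depth -0.3743112860733129 tcp lat -0.45046586585011955 -0.3760359431741837 lat [-0.57883035 -0.81544799] vh [-0.81544799  0.57883035]
[0.56738107 0.14967047 0.28895948]
```

View pics/s5.png

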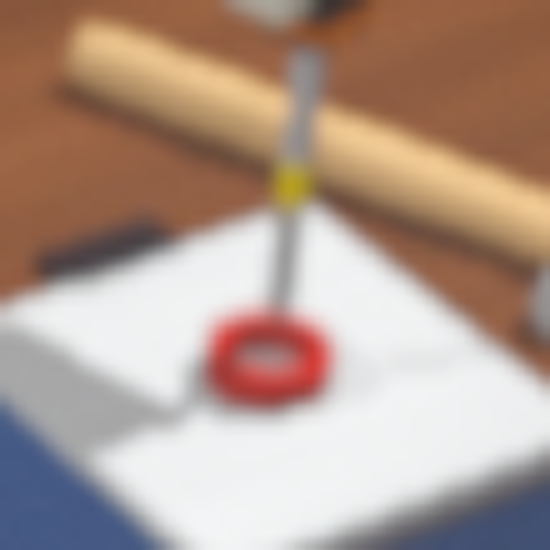

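The stem axis, carried down to the ring's top, falls near (274,348) in the crop against a hole centre near (267,353). That is 2–3 mm to correct, so I shift and enter a little way.

Request:
jog_arm(targets=[{"dx":0,"dy":-1.5,"dz":0,"rx":0,"ry":0,"rz":0,"gripper":1},{"dx":0,"dy":-2.5,"dz":0,"rx":0,"ry":0,"rz":0,"gripper":1},{"dx":0,"dy":-2.5,"dz":4,"rx":0,"ry":0,"rz":0,"gripper":1},{"dx":0,"dy":-2.5,"dz":9,"rx":0,"ry":0,"rz":0,"gripper":1},{"dx":0,"dy":-2.5,"dz":14,"rx":0,"ry":0,"rz":0,"gripper":1},{"dx":0,"dy":-2.5,"dz":18,"rx":0,"ry":0,"rz":0,"gripper":1},{"dx":0,"dy":-2.5,"dz":20,"rx":0,"ry":0,"rz":0,"gripper":1},{"dx":0,"dy":-2.5,"dz":20,"rx":0,"ry":0,"rz":0,"gripper":1}])

```text
t: 11.72
eef_pos: [0.5674, 0.147, 0.2677]
ee_rot: [-3.141, -0.001, -2.938]
force: [-0.2, 0.1, -1.3]
width: 0.0263
gripper_force: 30.0
```

```bash
python3 stem.py
python3 - <<'E'
from h import *
print(arm.get_state()["eef_pos"],arm.get_state()["force"])
g=np.mean([arm.grab_frame("scene")["frame"].astype(float) for _ in range(6)],0).astype(np.uint8)
cv2.imwrite("pics/s6.png",cv2.resize(g[170:210,307:347,::-1],None,fx=14,fy=14,interpolation=2))
E
```

```text
stem 0.129 28 xyz [0.5719 0.1446 0.1444] lat -0.45 depth -0.3828
stem 0.149 62 xyz [0.5719 0.1441 0.1575] lat -0.4487 depth -0.3832
stem 0.169 71 xyz [0.5729 0.1442 0.1781] lat -0.4496 depth -0.383
stem 0.189 73 xyz [0.5727 0.1437 0.1996] lat -0.4485 depth -0.3833
stem 0.209 57 xyz [0.5727 0.1442 0.2189] lat -0.4492 depth -0.3834
ring 203 xyz [0.5772 0.1404 0.1299] lat -0.4479 depth -0.3899
ring mid lat -0.4499446037453467 0.036857084416034414 top depth mid -0.3801959772902992 0.039189958196652774
ref lat -0.44964576181494526 depth -0.3743112860733129 tcp lat -0.4487278081025603 -0.3778753243028209 lat [-0.57883035 -0.81544799] vh [-0.81544799  0.57883035]
[0.56787495 0.14718848 0.26881802] [-0.52857884  0.50289571 -2.14279415]
```

View pics/s6.png

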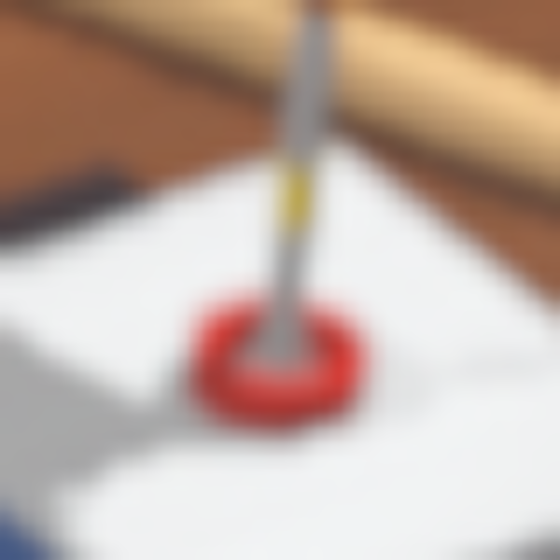

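The tip has gone into the bore without contact: in the crop the stem is at x≈284 and the ring centre at (280,343), with the stem axis at the ring plane near y≈351. I shift it about 1.5 mm away from the camera and lower it the rest of the way.

Request:
jog_arm(targets=[{"dx":0.5,"dy":0.5,"dz":0,"rx":0,"ry":0,"rz":0,"gripper":1},{"dx":1,"dy":1,"dz":2,"rx":0,"ry":0,"rz":0,"gripper":1},{"dx":1,"dy":1,"dz":6,"rx":0,"ry":0,"rz":0,"gripper":1},{"dx":1,"dy":1,"dz":11,"rx":0,"ry":0,"rz":0,"gripper":1},{"dx":1,"dy":1,"dz":17,"rx":0,"ry":0,"rz":0,"gripper":1},{"dx":1,"dy":1,"dz":23,"rx":0,"ry":0,"rz":0,"gripper":1},{"dx":1,"dy":1,"dz":29,"rx":0,"ry":0,"rz":0,"gripper":1},{"dx":1,"dy":1,"dz":34,"rx":0,"ry":0,"rz":0,"gripper":1}])

```text
t: 12.88
eef_pos: [0.5663, 0.1478, 0.2335]
ee_rot: [-3.141, -0.001, -2.938]
force: [0.4, -0.5, -1.3]
width: 0.0256
gripper_force: 30.0
```

Request:
jog_arm(targets=[{"dx":0,"dy":0,"dz":4,"rx":0,"ry":0,"rz":0,"gripper":1},{"dx":0,"dy":0,"dz":8,"rx":0,"ry":0,"rz":0,"gripper":1},{"dx":0,"dy":0,"dz":10,"rx":0,"ry":0,"rz":0,"gripper":1},{"dx":0,"dy":0,"dz":11,"rx":0,"ry":0,"rz":0,"gripper":1},{"dx":0,"dy":0,"dz":11,"rx":0,"ry":0,"rz":0,"gripper":1},{"dx":0,"dy":0,"dz":11,"rx":0,"ry":0,"rz":0,"gripper":1},{"dx":0,"dy":0,"dz":11,"rx":0,"ry":0,"rz":0,"gripper":1},{"dx":0,"dy":0,"dz":11,"rx":0,"ry":0,"rz":0,"gripper":1}])

```text
t: 13.55
eef_pos: [0.5667, 0.148, 0.2239]
ee_rot: [3.141, 0.001, -2.938]
force: [-0.3, 0.5, -1.5]
width: 0.0259
gripper_force: 30.0
```

Run:
```python
from h import *
s=arm.get_state();print(s["eef_pos"],s["ee_rot"],s["force"],s["qd"].round(3))
g=np.mean([arm.grab_frame("scene")["frame"].astype(float) for _ in range(6)],0).astype(np.uint8)
cv2.imwrite("pics/s7.png",cv2.resize(g[170:210,307:347,::-1],None,fx=14,fy=14,interpolation=2))
```

```text
[0.56667243 0.14795573 0.2238643 ] [ 3.14143099e+00  5.12859988e-04 -2.93777925e+00] [-0.30701457  0.47604394 -1.45193101] [-0.     0.    -0.001  0.002  0.001 -0.   ]
```

View pics/s7.png

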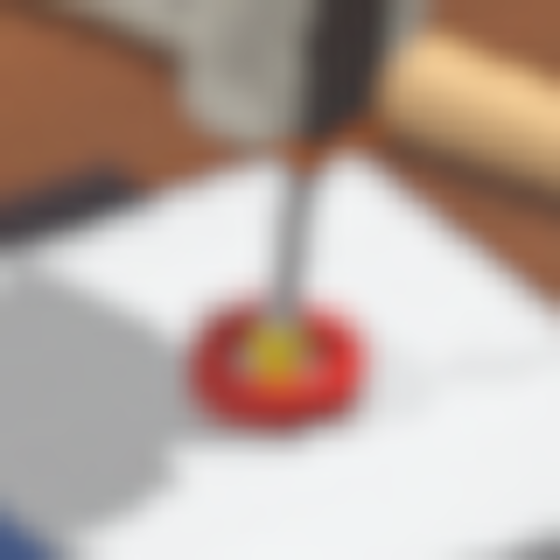

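The yellow band sits level with the ring's top, at (277,350) in the crop, in the middle of the bore. The force shows only the probe's weight and the arm is still, so I hand in.

```bash
python3 -c "
from station import arm
print(arm.job_done())"
```

```text
the job is handed in; nothing more can be done
None
```

The lid is shut and the probe is held upright and still, with its yellow band level with the ring's top, centred in the bore to within about 2–3 mm by the camera estimates. I saw no sign of contact and handed the job in at about 14 s; the judge gave no verdict.

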